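# Crack the dry box

## Robot

A 7-joint arm with a two-finger parallel gripper is mounted at the origin on the work surface. World frame = base frame: x ahead of the robot, y to its left, z up, the work surface at z = 0. Lengths are in m, angles in degrees, forces in N, time in s.
With the tool pointing down it reaches from about 0.425 to 0.875 m from the base axis. Payload 4.7 kg.
Tool frame: the origin (TCP) lies between the finger pads; the fingertips stand 8 mm ahead of it and the grasp point (between the pads) lies 11 mm behind it (env.tip_extent is the distance from the TCP to the fingertips, in m); z points along the fingers, y is the line along which they close (so a half turn about z gives the same grasp; the last joint's range is limited). The gripper opens to 87 mm and grips with 3 to 60 N. Pads are 19 mm wide; open, the fingers measure 117 mm over their backs; the gripper's body (75 mm by 190 mm) begins 51 mm behind the grasp point.
Start: joints at [0.808, 18.392, -4.016, 83.108, 1.295, 78.541, -3.26], TCP at [0.65, -0, 0.231] pointing down, gripper open.
Joint ranges: [-163.93, 163.93], [-17.29, 119.83], [-79.2, 71.16], [3.27, 140.29], [-89.18, 269.18], [5.43, 117.66], [-154.24, 154.24]. Speed limits (degrees/s): [147.25, 147.25, 180, 180, 180, 180, 180].

## Interface

Orientations are given as [roll, pitch, yaw] about the fixed x, y, z axes, in that order (R = Rz(yaw) Ry(pitch) Rx(roll)).
In Python, from cell import sensors, vision, workorder, env gives the robot as it stands.
- The arm moves only by the tool drive_tool, never from a script. Its argument "moves" is a list of rows, each an object of numbers: "x", "y", "z": the shift along the tool's x, y, z in mm; "rx", "ry", "rz": the turn, a rotation vector about the tool's x, y, z in rad; "fingers": the closure, from -1 (fully open) to 1 (shut). In form: [{"x": .., "y": .., "z": .., "rx": .., "ry": .., "rz": .., "fingers": ..}, ...]. A call has 1 to 20 rows; each row is the pose to reach, as a shift and turn from the pose commanded when the call began, along the tool's axes at that moment; what a row does not reach only later rows make up. A row lasts 1/8 s, in which the tool goes at most 62.5 mm and 10.7 degrees, less where a joint would pass 70% of its speed; a pose out of reach is approached as far as the arm can. A call with a gripper value outside its range is refused whole. The fingers move at their own pace and stop on an object; "force" is the grip in N (left out, the last holds). Time passes only in rows, so rows that repeat a pose let the fingers close. It gives the time, the measured TCP pose, the force, the opening and the grip force at its end, in the units of the state.
- sensors.get_obs(): the state, without advancing time (a new reading comes with each control period).
- vision.read_camera(name): name is "scene" or "side" or "wrist"; returns a dict with "image" (480x640x3 uint8, red, green, blue), "fx", "fy", "cx", "cy" (pixels), "k1" (the pictures are not rectified: a ray, as slopes to the right and down, at radius r is drawn at 1 + k1 r^2 times it, then the intrinsics apply), "R" (3x3) and "t" (3): a world point X has camera coordinates R X + t. Camera axes: x right, y down, z forward; pixel columns grow to the right and rows downward; lengths in m; the calibration is good to about 2 mm. A picture is of the moment at which its call begins. There is no depth.
- workorder.sign_off(): hands the job in; it is judged then, once.
The state is a dict: "time_s": time; "qpos": joint angles; "joint_velocities": joint speeds; "effort": joint torques, N m; "tool_pos": TCP position; "tool_rot": TCP orientation; "force": force on the tool from outside, world axes, zero at the start; "wrist_torque": the same for the moment, N m; "grip_width": finger opening in m; "grasp_force": force on a finger pad.
Only numpy, scipy, OpenCV 4.12 (cv2) and the standard library are available. Lean on these libraries where they do the work, as an engineer would, in place of code of your own. Each camera call takes 0.05 s, during which the arm holds its last target. There are 200 camera calls.

## Task

The steel weight standing on the lid of the dry box has to go back into its own storage cup first: of the three cups it is the one whose well it just fits. Set it down in there, standing on the well's floor, and let go of it; do not drop it. Then take the dry box's lid by its handle, pull it free of its sticky seal and hold its front edge about 2 cm open to let it vent, without swinging it wide open; finish while still holding the lid like that, and leave the bottle, the jar, and the small weight in its cup where they are.

Things in the scene. Friction and masses are not known exactly. Their poses are not given: they have to be found in the camera images.
- weight: Stainless calibration weight, 0.3 to 0.6 kg, standing loose on the lid. Upright cylinder 38 mm in diameter and 52 mm high with two dark bands, above it a narrow neck (16 mm) and a round grip knob 22 mm in diameter from 63 to 75 mm above its underside. Origin at the centre of its underside, z up.
- cup_m: The weight's own cup: fixed beige plastic block 60 x 60 x 35 mm (two dark marks on a corner) with one round well 43 mm in diameter and 25 mm deep in the middle of its top, so the well's floor is 10 mm above the origin. Origin at the centre of its underside (on the table), z up.
- cup_l: Wrong cup: fixed beige block 74 x 74 x 35 mm (three marks) with an empty round well 56 mm in diameter, 25 mm deep. Origin at the centre of its underside.
- cup_s: Fixed beige block 46 x 46 x 35 mm (one mark) with a well 27 mm in diameter, 25 mm deep, in which the small weight stands. Origin at the centre of its underside. The three cups stand in a group to the robot's right in any order.
- small_weight: Small calibration weight standing in cup_s: 24 mm in diameter, 53 mm high over all with its knob. Leave alone. Origin at the centre of its underside.
- amber_bottle: Amber glass bottle with a black cap, 64 mm in diameter, 140 mm tall, standing on the table. Leave alone. Origin at the centre of its underside.
- white_jar: White plastic jar, 72 mm in diameter, 100 mm tall, standing on the table. Leave alone. Origin at the centre of its underside.
- drybox: Dry box (desiccator), fixed: cream box 190 mm (its x) by 220 mm (its y) and 100 mm high, with the lid (12 mm thick, clear window) on top; the closed lid's top is 112 mm above the origin. Origin at the centre of its underside on the table, z up; its -x side is the front, where the lid opens; the lid's hinge is along its y axis at the far (+x) top edge.
- hinge_line (a point): Middle of the lid's hinge axis, at the box's far top edge, 100 mm above the table; the axis is the point's y axis.
- lid_handle (a point): Middle of the lid's handle grip: a round steel bar 12 mm thick running 100 mm along the lid's y, its axis 35 mm above the lid's top face (29 mm free under the bar), carried by a post at each end. 165 mm in front of the hinge axis and 47 mm above it when closed. Moves with the lid; axes as the box's when closed.
- lid_front (a point): Middle of the lower front edge of the lid, 194 mm in front of the hinge axis; moves with the lid. Its height above its closed height (100 mm) is the opening.
- lid (a joint): Lid hinge angle in rad, 0 closed, growing as the front edge rises (2 cm open is about 0.10), up to 1.3. The seal sticks: the upward pull at the handle rises to a peak of about 16 to 20 N within the first 1 to 2 mm, then fades, and from about 7 mm up only the lid's own weight, about 2 to 4.5 N at the handle, is left. Let go, the lid falls shut.
Mind the look-alikes: they are no part of the job. What is shaped like the weight but orange or pink is not meant.

How it is judged:
By the outcome, as a careful person would: the job done as asked, in the order asked, and still so for the second after the job is handed in, while the arm keeps its last pose, push and grip.
It also fails if it takes over 53 s, if anything falls off the work surface, if the arm or the gripper's body presses on something with over 40 N, if the wrist force passes 120 N, or if a joint passes its speed limit or range.

## Working session

There is one attempt and no reset: what is moved stays moved. The work goes in short steps, Python scripts to look and compute and a tool call to move; the robot and the scene stay as the last step left them, time stands still between calls to the robot, and variables do not carry over. Pictures are saved under pics/ and viewed, at most 10 in all, crops included, and the job is handed in when it is done.

Besides the shell and the picture viewer there is one more tool, called after "Emit:" as name(argument=value, ...), one argument or row to a line, values as JSON. drive_tool: Moves the arm, as the interface text tells. Its arguments: {"type":"object","properties":{"moves":{"type":"array"},"force":{"type":"number"}},"required":["moves"]}

```bash
mkdir -p pics
cat > h.py <<'E'
import numpy as np, cv2
from cell import sensors, vision, workorder, env
def cam(n):
    c=vision.read_camera(n); c['K']=np.array([[c['fx'],0,c['cx']],[0,c['fy'],c['cy']],[0,0,1.]])
    c['R']=np.array(c['R']);c['t']=np.array(c['t']);c['bgr']=np.ascontiguousarray(c['image'][:,:,::-1]);return c
def ray(c,u,v):
    p=np.array([(u-c['cx'])/c['fx'],(v-c['cy'])/c['fy']]);q=p.copy()
    for _ in range(20): q=p/(1+c['k1']*(q@q))
    d=c['R'].T@np.array([q[0],q[1],1]);return -c['R'].T@c['t'],d/np.linalg.norm(d)
def onz(c,u,v,z):
    o,d=ray(c,u,v);return o+d*(z-o[2])/d[2]
def tri(*obs):
    A=np.zeros((3,3));b=np.zeros(3)
    for c,u,v in obs:
        o,d=ray(c,u,v);P=np.eye(3)-np.outer(d,d);A+=P;b+=P@o
    X=np.linalg.solve(A,b)
    return X,[np.linalg.norm((np.eye(3)-np.outer(d,d))@(X-o)) for o,d in [ray(*k) for k in obs]]
def proj(c,X):
    q=c['R']@np.asarray(X,float)+c['t'];p=q[:2]/q[2];p=p*(1+c['k1']*(p@p));return p*[c['fx'],c['fy']]+[c['cx'],c['cy']]
E
python3 - <<'E'
from h import *
o=sensors.get_obs();print({k:np.round(v,3) for k,v in o.items()},env.tip_extent)
import pickle
C={n:cam(n) for n in('scene','side','wrist')}
pickle.dump(C,open('c0.pkl','wb'))
for n,c in C.items():
    cv2.imwrite(f'pics/{n}0.png',c['bgr']);print(n,np.round(-c['R'].T@c['t'],3),np.round(c['R'][2],2),c['fx'],c['k1'])
E
```

```text
{'time_s': np.float64(0.0), 'qpos': array([ 0.807, 18.438, -4.015, 83.174,  1.298, 78.541, -3.259]), 'joint_velocities': array([ 0.084,  0.025,  0.005,  0.083, -0.032,  0.056, -0.015]), 'effort': array([-0.0000e+00, -4.9128e+01, -4.0400e-01, -3.1253e+01, -6.4000e-02,
        4.4000e-02,  0.0000e+00]), 'tool_pos': array([ 0.649, -0.   ,  0.229]), 'tool_rot': array([-1.79892e+02,  9.00000e-03,  9.00040e+01]), 'force': array([ 0.325, -0.292,  0.007]), 'wrist_torque': array([-0.018, -0.058,  0.014]), 'grasp_force': np.float64(0.0), 'grip_width': np.float64(0.087)} 0.008
scene [1.123 0.518 0.716] [-0.53 -0.59 -0.61] 472.98047964771325 -0.10378363573295285
side [ 0.26  -0.799  0.798] [ 0.3   0.69 -0.66] 606.9384916858353 0.05956077187610871
wrist [0.648 0.076 0.383] [-0.   -0.27 -0.96] 405.89122249122715 0.029029784210153346
```

View pics/scene0.png

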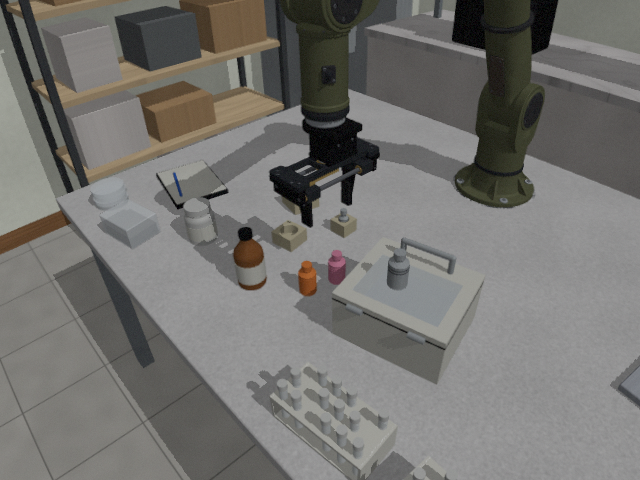

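View pics/side0.png

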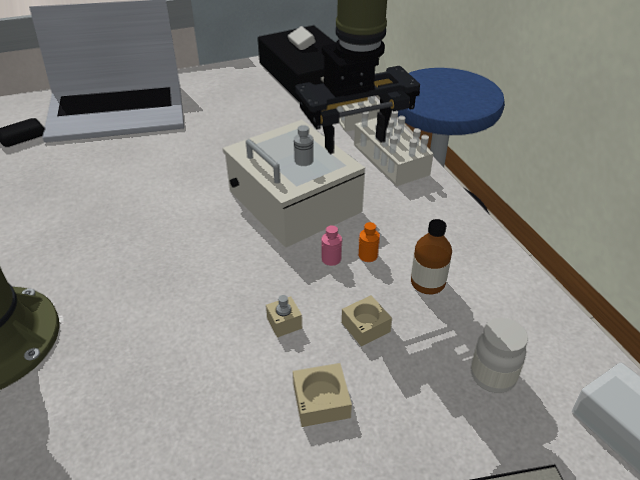

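The scene view shows the steel weight on the lid at (398,270). Possible confusions there are orange (308,279), pink (337,267) and the small weight in its cup (343,217). In the side view these are steel (303,145), orange (369,242), pink (332,245) and small (284,305).

The cups in the side view are s (284,315), m (366,318) and l (322,393). I choose the grey one on the lid and the mid-size cup, and check both in one close crop.

Run:
```python
from h import *; import pickle
C=pickle.load(open('c0.pkl','rb'))
f=lambda n,x,y:cv2.resize(C[n]['bgr'][y:y+100,x:x+133],(400,300),interpolation=cv2.INTER_CUBIC)
cv2.imwrite('pics/crop0.png',np.vstack([np.hstack([f('side',222,115),f('side',280,270)]),np.hstack([f('scene',350,230),f('scene',250,190)])]))
```

```text
(no output)
```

View pics/crop0.png

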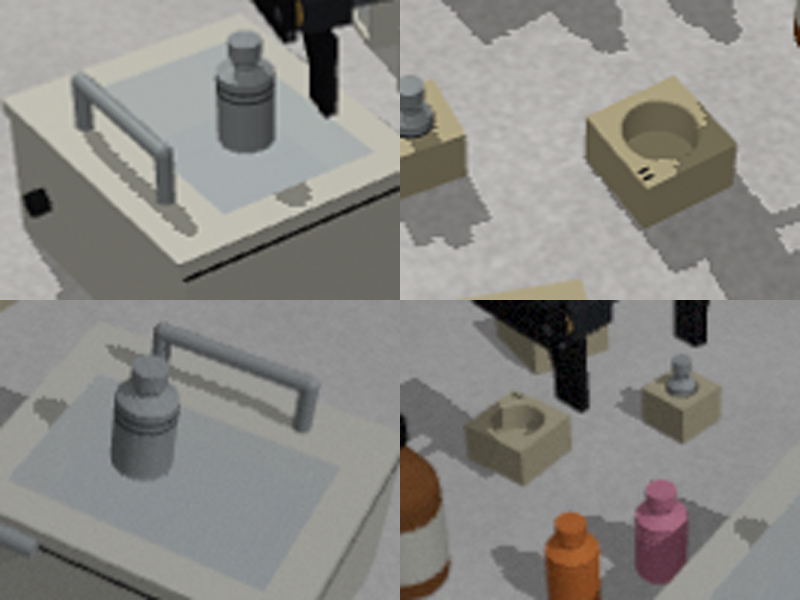

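The crop confirms it. The grey two-banded weight is on the lid, side (303,129). The cup with two marks is cup_m, well centre near side (366,313) and scene (289,230). The handle is also clear in both views. Next I triangulate.

Run:
```python
from h import *; import pickle
C=pickle.load(open('c0.pkl','rb'));S,D=C['scene'],C['side']
k=.3325
sc=lambda u,v:(S,350+u*k,230+(v-300)/3)
sd=lambda u,v:(D,222+u*k,115+v/3)
sc2=lambda u,v:(S,250+u*k,190+(v-300)/3)
sd2=lambda u,v:(D,280+(u-400)*k,270+v/3)
def p(n,*a):
    X,e=tri(*a);print(n,np.round(X,4),np.round(e,4));return X
w=p('knobtop',sd(245,43),sc(151,368))
p('wbase',sd(246,133),sc(142,458))
a=p('hA',sd(80,78),sc(312,385)); b=p('hB',sd(163,155),sc(163,328)); print((a+b)/2,np.linalg.norm(a-b),np.degrees(np.arctan2(*(a-b)[[0,1]])))
p('cupm c',sd2(661,131),sc2(518,424))
L=p('cupm L',sd2(587,120),sc2(467,430));T=p('T',sd2(672,77),sc2(522,450));
for X in (w,a,b): print(proj(C['wrist'],X))
```

```text
knobtop [0.6052 0.1371 0.1839] [0.0018 0.0018]
wbase [0.6059 0.1387 0.114 ] [0.001 0.001]
hA [0.5113 0.1911 0.1477] [0.0013 0.0013]
hB [0.5328 0.0905 0.1473] [0.0017 0.0017]
[0.5220566  0.14082084 0.14750674] 0.10289181936883157 -12.075522918728446
cupm c [ 0.4981 -0.0682  0.027 ] [0.1549 0.1549]
cupm L [ 0.4858 -0.0743  0.0151] [0.1147 0.1147]
T [ 0.5231 -0.0398  0.0315] [0.1503 0.1503]
[220.6463682  -33.03154521]
[  26.45458976 -144.35736659]
[109.8336294   89.05101903]
```

View pics/wrist0.png

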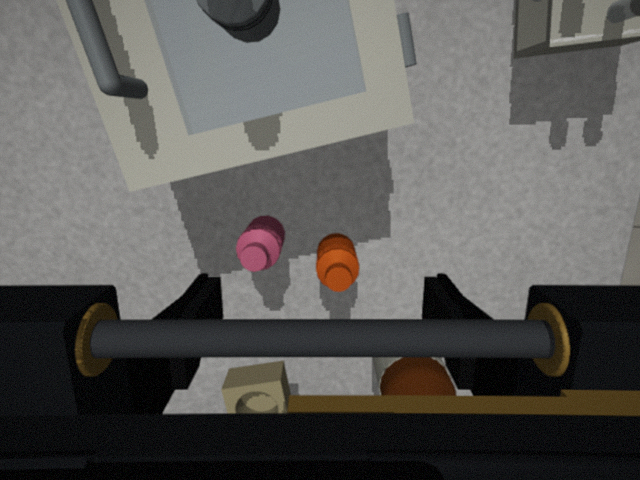

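The wrist view shows the lid with the handle on the left, the weight near (240,10), pink at (260,245), orange at (338,265), and cup_s at (257,390). The cup_m residual came from an offset error in my crop coordinates, so I'm redoing it along with the obstacles.

Run:
```python
from h import *; import pickle
C=pickle.load(open('c0.pkl','rb'));S,D=C['scene'],C['side']
k=.3325
sc2=lambda u,v:(S,250+(u-400)*k,190+(v-300)/3)
sd2=lambda u,v:(D,280+(u-400)*k,270+v/3)
def p(n,*a):
    X,e=tri(*a);print(n,np.round(X,4),np.round(e,4));return X
p('cupm c',sd2(661,131),sc2(519,420))
# corners: side left/top/right ; scene
for n,a,b in (('1',(587,120),(517,393)),('2',(672,77),(571,428)),('3',(736,143),(522,447)),('4',(648,187),(467,430))): p(n,sd2(*a),sc2(*b))
p('cap',(D,437,226),(S,245,233)); p('jar top',(D,503,330),(S,198,207))
for n,c,u,v,z in (('pink',D,332,230,.075),('orange',D,370,227,.075),('cups',D,284,303,.05),('cupl',D,322,385,.035)): print(n,np.round(onz(c,u,v,z),3))
# beige mask of cup m in side view: top-face
for c,x0,y0,x1,y1,n in ((D,338,292,396,346,'side'),(S,270,218,310,252,'scene')):
    im=c['bgr'][y0:y1,x0:x1];h=cv2.cvtColor(im,cv2.COLOR_BGR2HSV)
    m=cv2.inRange(h,(15,45,60),(35,255,255));cn=max(cv2.findContours(m,0,2)[0],key=cv2.contourArea)
    print(n,cv2.contourArea(cn),(cv2.approxPolyDP(cn,2.5,True)[:,0]+[x0,y0]).tolist())
```

```text
cupm c [ 0.582  -0.2095  0.034 ] [0.002 0.002]
1 [ 0.5563 -0.2121  0.051 ] [0.017 0.017]
2 [ 0.5854 -0.1711  0.0446] [0.0215 0.0215]
3 [ 0.6075 -0.2085  0.0179] [0.0225 0.0225]
4 [ 0.585  -0.2402  0.0135] [0.0201 0.0201]
cap [ 0.7326 -0.1572  0.1351] [0.0007 0.0007]
jar top [ 0.7289 -0.3629  0.0974] [0.0011 0.0011]
pink [ 0.593 -0.038  0.075]
orange [ 0.661 -0.056  0.075]
cups [ 0.46  -0.151  0.05 ]
cupl [ 0.462 -0.312  0.035]
side 1577.0 [[371, 296], [342, 309], [343, 324], [361, 345], [390, 330], [390, 316]]
scene 651.0 [[289, 221], [272, 234], [275, 243], [292, 250], [306, 236], [305, 228]]
```

Emit:
drive_tool(
  moves=[
    {"x": 30,"y": -30,"z": -10,"rz": -0.1,"fingers": -0.3},
    {"x": 60,"y": -60,"z": -20,"rz": -0.21,"fingers": -0.3},
    {"x": 60,"y": -60,"z": -20,"rz": -0.21,"fingers": -0.3},
    {"x": 60,"y": -60,"z": -20,"rz": -0.21,"fingers": -0.3},
  ],
)

```text
invalid input at $.moves[0]: expected keys x, y, z, rx, ry, rz, fingers
```

Run:
```python
from h import *; import pickle
o=sensors.get_obs();print(o['tool_pos'],o['tool_rot'],o['grip_width'])
c=cam('wrist');pickle.dump(c,open('w1.pkl','wb'));cv2.imwrite('pics/w1.png',c['bgr'])
for X in ([.6055,.138,.184],[.6055,.138,.112],[.5113,.1911,.1475],[.5328,.0905,.1475]): print(proj(c,X))
```

```text
[ 6.49595864e-01 -8.51048968e-05  2.29749905e-01] [-1.79918436e+02  7.11254639e-03  8.99998796e+01] 0.08707708169256276
[221.12785453 -35.40705714]
[250.24678712   8.55809104]
[  26.74994993 -143.84441711]
[109.55221058  89.07591454]
```

View pics/w1.png

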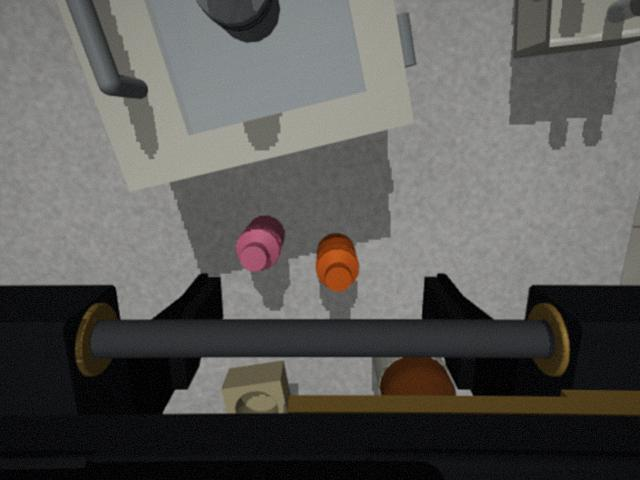

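The call was refused because every row needs all the keys. The arm has not moved and the picture is unchanged. I'm sending it again with full rows.

Emit:
drive_tool(
  moves=[
    {"x": 30,"y": -30,"z": -10,"rx": 0,"ry": 0,"rz": -0.1,"fingers": -0.3},
    {"x": 60,"y": -60,"z": -20,"rx": 0,"ry": 0,"rz": -0.21,"fingers": -0.3},
    {"x": 60,"y": -60,"z": -20,"rx": 0,"ry": 0,"rz": -0.21,"fingers": -0.3},
    {"x": 60,"y": -60,"z": -20,"rx": 0,"ry": 0,"rz": -0.21,"fingers": -0.3},
    {"x": 60,"y": -60,"z": -20,"rx": 0,"ry": 0,"rz": -0.21,"fingers": -0.3},
  ],
)

```text
time_s: 0.82
tool_pos: [0.5904, 0.0585, 0.25]
tool_rot: [-180.0, 0.0, 101.9]
force: [0.5, -0.3, 0.1]
grip_width: 0.0573
grasp_force: 0.0
```

Run:
```python
from h import *; import pickle
o=sensors.get_obs();print(o['tool_pos'],o['tool_rot'],o['grip_width'],o['time_s'])
c=cam('wrist');pickle.dump(c,open('w1.pkl','wb'));cv2.imwrite('pics/w1.png',c['bgr'])
for X in ([.6055,.138,.184],[.6055,.138,.112],[.5113,.1911,.1475],[.5328,.0905,.1475]): print(proj(c,X))
```

```text
[0.5904049  0.05847362 0.24996972] [-1.79955209e+02  3.09261580e-02  1.01887032e+02] 0.05730983503868181 0.825
[383.97773214 120.46404039]
[368.77942773 119.6581303 ]
[233.19470849 -14.78480319]
[244.54514339 172.36855915]
```

View pics/w1.png

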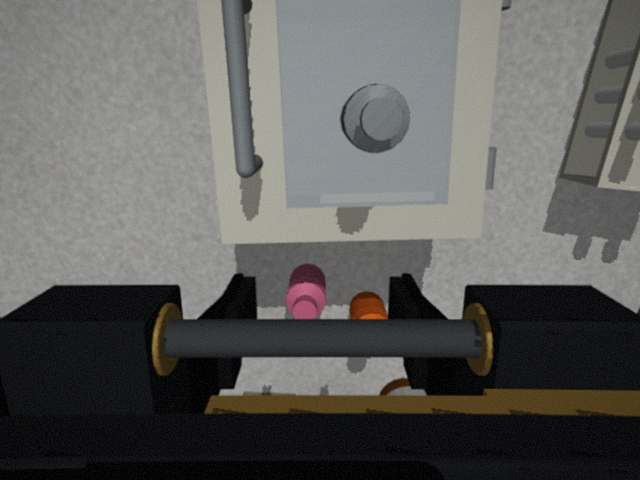

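The weight's knob is centred at (381,118). The handle bar runs from (230,0) to (246,168), and the box's front-right edge is nearly level, so the tool's yaw matches the box.

Run:
```python
from h import *; import pickle
C=pickle.load(open('c0.pkl','rb'));S,D=C['scene'],C['side'];W=pickle.load(open('w1.pkl','rb'))
k=.3325
m=cv2.HoughCircles(cv2.cvtColor(W['bgr'],cv2.COLOR_BGR2GRAY)[70:165,330:420],cv2.HOUGH_GRADIENT,1,5,param1=80,param2=12,minRadius=15,maxRadius=40)
print(np.round(m[0][:6],1)+[330,70,0])
X,e=tri((D,222+245*k,115+43/3),(S,350+151*k,230+68/3),(W,381,118));print(X,e)
print(onz(W,381,118,.187),onz(W,375,118,.164),onz(W,376,118,.164))
a=onz(W,231,10,.147);b=onz(W,246,160,.147);print(a,b,np.degrees(np.arctan2(*(a-b)[[0,1]])))
hb,e=tri((D,222+163*k,115+155/3),(S,350+163*k,230+28/3),(W,247,171));print('hB',hb,e)
a=onz(W,222,242,.112);b=onz(W,484,236,.112);print('edge',a,b,np.degrees(np.arctan2(*(b-a)[[1,0]])))
```

```text
[[373.5        118.5         33.20000076]
 [378.5        119.5         35.        ]
 [373.5        113.5         29.39999962]
 [379.5        110.5         27.20000076]
 [384.5        119.5         25.70000076]
 [383.5        113.5         26.        ]]
[0.60472363 0.1378431  0.18370687] [np.float64(0.0024294050285018375), np.float64(0.0013085917083185178), np.float64(0.0014390271908958944)]
[0.60327714 0.13879821 0.187     ] [0.60308285 0.13871564 0.164     ] [0.60363663 0.13883023 0.164     ]
[0.511656  0.1789002 0.147    ] [0.53244083 0.09821137 0.147     ] -14.444927753885219
hB [0.53343956 0.09115396 0.14721739] [np.float64(0.0016460618254767127), np.float64(0.001997130236524916), np.float64(0.0008133583545190529)]
edge [0.51854995 0.02956959 0.112     ] [0.70909172 0.07424776 0.112     ] 13.196293035969752
```

Emit:
drive_tool(
  moves=[
    {"x": 40,"y": 15,"z": 0,"rx": 0,"ry": 0,"rz": 0,"fingers": -0.2},
    {"x": 75.5,"y": 30,"z": 0,"rx": 0,"ry": 0,"rz": 0,"fingers": -0.2},
    {"x": 75.5,"y": 30,"z": 0,"rx": 0,"ry": 0,"rz": 0,"fingers": -0.2},
    {"x": 75.5,"y": 30,"z": 30,"rx": 0,"ry": 0,"rz": 0,"fingers": -0.2},
    {"x": 75.5,"y": 30,"z": 55,"rx": 0,"ry": 0,"rz": 0,"fingers": -0.2},
    {"x": 75.5,"y": 30,"z": 80,"rx": 0,"ry": 0,"rz": 0,"fingers": -0.2},
    {"x": 75.5,"y": 30,"z": 95,"rx": 0,"ry": 0,"rz": 0,"fingers": -0.2},
    {"x": 75.5,"y": 30,"z": 102,"rx": 0,"ry": 0,"rz": 0,"fingers": -0.2},
    {"x": 75.5,"y": 30,"z": 102,"rx": 0,"ry": 0,"rz": 0,"fingers": -0.2},
  ],
)

```text
time_s: 2.0
tool_pos: [0.6038, 0.1397, 0.1486]
tool_rot: [-180.0, 0.0, 102.0]
force: [-0.3, 0.1, 0.4]
grip_width: 0.0522
grasp_force: 0.0
```

Emit:
drive_tool(
  moves=[
    {"x": 0,"y": 0,"z": 0,"rx": 0,"ry": 0,"rz": 0,"fingers": 0.1},
    {"x": 0,"y": 0,"z": 0,"rx": 0,"ry": 0,"rz": 0,"fingers": 0.3},
    {"x": 0,"y": 0,"z": 0,"rx": 0,"ry": 0,"rz": 0,"fingers": 1},
    {"x": 0,"y": 0,"z": 0,"rx": 0,"ry": 0,"rz": 0,"fingers": 1},
    {"x": 0,"y": 0,"z": 0,"rx": 0,"ry": 0,"rz": 0,"fingers": 1},
    {"x": 0,"y": 0,"z": 0,"rx": 0,"ry": 0,"rz": 0,"fingers": 1},
  ],
  force=30,
)

```text
time_s: 2.75
tool_pos: [0.6045, 0.1403, 0.1495]
tool_rot: [179.9, 0.0, 102.0]
force: [1.9, 0.4, 4.7]
grip_width: 0.0375
grasp_force: 30.0
```

Emit:
drive_tool(
  moves=[
    {"x": 0,"y": 0,"z": -6,"rx": 0,"ry": 0,"rz": 0,"fingers": 1},
    {"x": 0,"y": 0,"z": -20,"rx": 0,"ry": 0,"rz": 0,"fingers": 1},
    {"x": 0,"y": 0,"z": -45,"rx": 0,"ry": 0,"rz": 0,"fingers": 1},
    {"x": 0,"y": 0,"z": -75,"rx": 0,"ry": 0,"rz": 0,"fingers": 1},
    {"x": 0,"y": 0,"z": -90,"rx": 0,"ry": 0,"rz": 0,"fingers": 1},
    {"x": -30,"y": -10,"z": -90,"rx": 0,"ry": 0,"rz": 0,"fingers": 1},
    {"x": -75,"y": -25,"z": -90,"rx": 0,"ry": 0,"rz": 0,"fingers": 1},
    {"x": -125,"y": -40,"z": -90,"rx": 0,"ry": 0,"rz": 0,"fingers": 1},
    {"x": -175,"y": -56,"z": -90,"rx": 0,"ry": 0,"rz": 0,"fingers": 1},
    {"x": -225,"y": -72,"z": -90,"rx": 0,"ry": 0,"rz": 0,"fingers": 1},
    {"x": -275,"y": -88,"z": -90,"rx": 0,"ry": 0,"rz": 0,"fingers": 1},
    {"x": -325,"y": -104,"z": -90,"rx": 0,"ry": 0,"rz": 0,"fingers": 1},
    {"x": -370,"y": -118,"z": -90,"rx": 0,"ry": 0,"rz": 0,"fingers": 1},
    {"x": -405,"y": -130,"z": -90,"rx": 0,"ry": 0,"rz": 0,"fingers": 1},
    {"x": -421,"y": -135,"z": -90,"rx": 0,"ry": 0,"rz": 0,"fingers": 1},
    {"x": -421,"y": -135,"z": -90,"rx": 0,"ry": 0,"rz": 0,"fingers": 1},
    {"x": -421,"y": -135,"z": -90,"rx": 0,"ry": 0,"rz": 0,"fingers": 1},
  ],
)

```text
time_s: 4.88
tool_pos: [0.5603, -0.297, 0.2384]
tool_rot: [180.0, -0.1, 102.2]
force: [-0.0, 0.4, -4.1]
grip_width: 0.0369
grasp_force: 30.0
```

Run:
```python
from h import *; import pickle
o=sensors.get_obs();print(o['tool_pos'],o['tool_rot'],o['grip_width'],o['time_s'],o['force'])
C={n:cam(n) for n in('scene','side','wrist')};pickle.dump(C,open('c2.pkl','wb'))
f=lambda c,x,y,w=200,h=150:cv2.resize(c['bgr'][y:y+h,x:x+w],(400,300),interpolation=cv2.INTER_CUBIC)
cx,cy=proj(C['side'],o['tool_pos']).astype(int);x1,y1=proj(C['scene'],o['tool_pos']).astype(int)
print(cx,cy,x1,y1,proj(C['wrist'],[.582,-.2095,.035]))
cv2.imwrite('pics/c2.png',np.vstack([np.hstack([cv2.resize(C['wrist']['bgr'],(400,300)),f(C['wrist'],200,60)]),np.hstack([f(C['side'],cx-100,cy-75),f(C['scene'],max(x1-100,0),y1-75)])]))
```

```text
[ 0.56025503 -0.29698077  0.23835509] [ 1.79971214e+02 -1.13598729e-01  1.02213822e+02] 0.03691941685149727 4.875 [-0.034386    0.36073822 -4.082196  ]
386 262 265 137 [370.42001029 111.60707255]
```

View pics/c2.png

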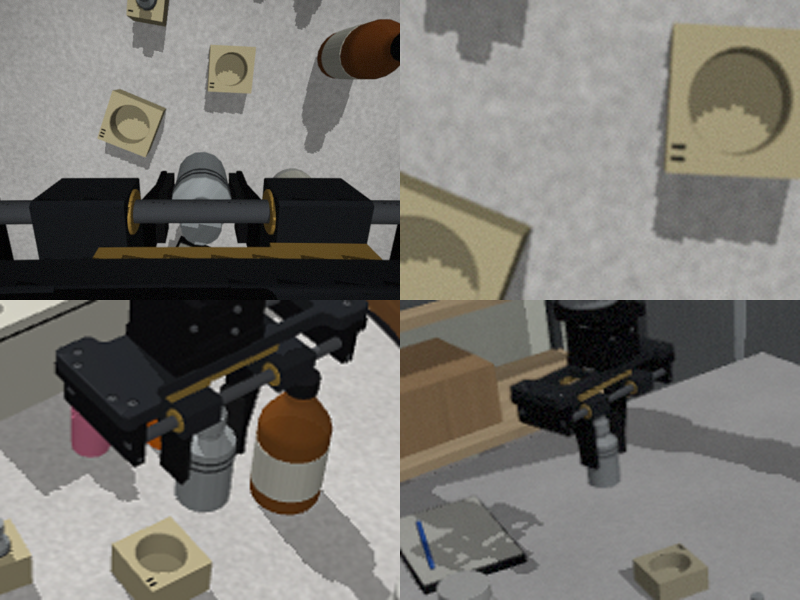

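The weight is held upright between the fingers, with about 4 N of load. The cup_m well rim is centred at wrist pixel (370,110). The weight's bottom centre is near side (388.5,282.5) and scene (266.5,150.5).

Run:
```python
from h import *; import pickle
C=pickle.load(open('c2.pkl','rb'));S,D,W=C['scene'],C['side'],C['wrist']
C0=pickle.load(open('c0.pkl','rb'))
# fit rim ellipse: red-ish beige dark edge
g=cv2.GaussianBlur(cv2.cvtColor(W['bgr'],cv2.COLOR_BGR2GRAY),(3,3),0)[75:150,330:410]
m=cv2.HoughCircles(cv2.resize(g,None,fx=3,fy=3,interpolation=cv2.INTER_CUBIC),cv2.HOUGH_GRADIENT,1,5,param1=80,param2=15,minRadius=65,maxRadius=90)
for r in m[0][:4]: print(r[0]/3+330,r[1]/3+75,r[2]/3)
print('rim onz',onz(W,370,110.25,.035))
k=.3325
print(tri((W,370,110.25),(C0['side'],280+261*k,270+131/3),(C0['scene'],250+119*k,190+40)))
print('underside',tri((D,388.5,282.5),(S,266.5,150.5)))
for z in(.203,.202): print(proj(D,[.5603,-.297,z]),proj(S,[.5603,-.297,z]))
```

```text
369.83334 109.5 25.566666
371.16666 107.5 24.199999
366.5 109.16667 29.066666
367.5 110.5 27.733332
rim onz [ 0.5813896  -0.20851875  0.035     ]
(array([ 0.58188899, -0.20905735,  0.03399848]), [np.float64(0.0006991509251561572), np.float64(0.0023423580498637335), np.float64(0.0017079563242263754)])
underside (array([ 0.56104807, -0.30176693,  0.20470027]), [np.float64(0.0017976937747384623), np.float64(0.001797693774738354)])
[385.01671619 280.95443469] [267.29592031 151.82126462]
[384.96370216 281.46652849] [267.3344436  152.20576803]
```

Emit:
drive_tool(
  moves=[
    {"x": 30,"y": 15,"z": 0,"rx": 0,"ry": 0,"rz": 0,"fingers": 1},
    {"x": 65,"y": 30,"z": 20,"rx": 0,"ry": 0,"rz": 0,"fingers": 1},
    {"x": 83.5,"y": 40,"z": 55,"rx": 0,"ry": 0,"rz": 0,"fingers": 1},
    {"x": 83.5,"y": 40,"z": 95,"rx": 0,"ry": 0,"rz": 0,"fingers": 1},
    {"x": 83.5,"y": 40,"z": 130,"rx": 0,"ry": 0,"rz": 0,"fingers": 1},
    {"x": 83.5,"y": 40,"z": 148,"rx": 0,"ry": 0,"rz": 0,"fingers": 1},
    {"x": 83.5,"y": 40,"z": 152,"rx": 0,"ry": 0,"rz": 0,"fingers": 1},
    {"x": 83.5,"y": 40,"z": 152,"rx": 0,"ry": 0,"rz": 0,"fingers": 1},
    {"x": 83.5,"y": 40,"z": 152,"rx": 0,"ry": 0,"rz": 0,"fingers": 1},
  ],
)

```text
time_s: 6.15
tool_pos: [0.5822, -0.2102, 0.0883]
tool_rot: [179.8, 0.1, 102.0]
force: [0.1, 0.3, -3.7]
grip_width: 0.0375
grasp_force: 30.0
```

Run:
```python
from h import *; import pickle
o=sensors.get_obs();print(o['tool_pos'],o['tool_rot'],o['grip_width'],o['time_s'],o['force'])
C={n:cam(n) for n in('scene','side')};pickle.dump(C,open('c3.pkl','wb'))
C0=pickle.load(open('c0.pkl','rb'))
f=lambda c,x,y,w=100,h=75:cv2.resize(c['bgr'][y:y+h,x:x+w],(400,300),interpolation=cv2.INTER_CUBIC)
b=[('side',316,265),('scene',240,185)]
cv2.imwrite('pics/c3.png',np.hstack([np.vstack([f(C[n],x,y),f(C0[n],x,y)]) for n,x,y in b]))
for n in C: print(n,proj(C[n],[.5815,-.2088,.035]))
```

```text
[ 0.58223729 -0.21018517  0.08831769] [1.79847470e+02 8.07096082e-02 1.02028218e+02] 0.03750622299412369 6.15 [ 0.07911482  0.26973973 -3.73434168]
scene [289.05162621 229.85792495]
side [365.16709688 312.83549844]
```

View pics/c3.png

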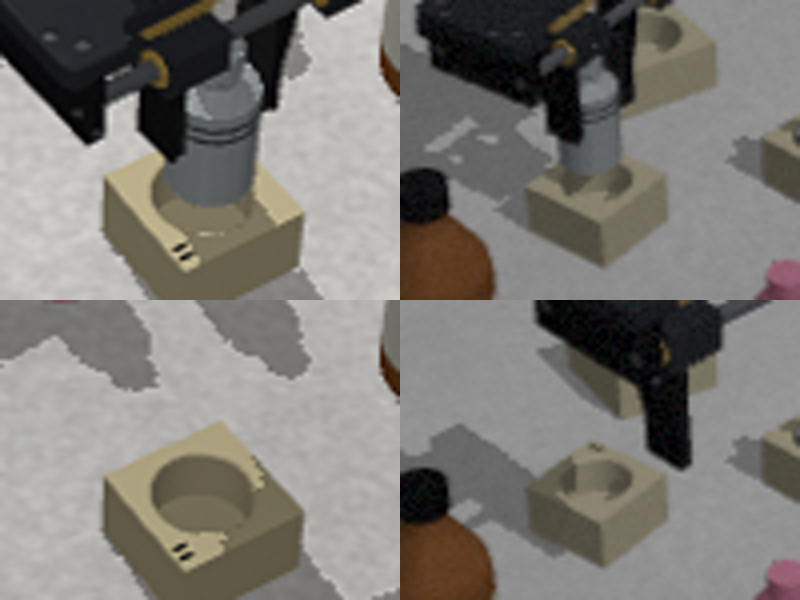

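The weight hovers just above cup_m. In side its bottom centre is near (368.6,308) and the rim centre near (366.4,313.4). In scene they are about (287.5,223.8) and (289.2,230).

Run:
```python
from h import *; import pickle
C=pickle.load(open('c3.pkl','rb'));S,D=C['scene'],C['side']
print('rim',tri((D,366.4,313.4),(S,289.2,230)));print('und',tri((D,368.6,308),(S,287.5,223.8)))
print('same-camera offsets at fixed z (underside .0515, rim .035):')
for c,w,r in((D,(368.6,308),(366.4,313.4)),(S,(287.5,223.8),(289.2,230))): print(onz(c,*w,.0515)-onz(c,*r,.035))
# sub-pixel silhouette edges of weight near rows
for c,n,rows,x0,x1 in((D,'side',(304,306,308),350,390),(S,'scene',(219,221,223),272,302)):
    g=cv2.cvtColor(c['bgr'],cv2.COLOR_BGR2HSV)
    for r in rows: print(n,r,g[r,x0:x1,1].tolist())
```

```text
rim (array([ 0.58216548, -0.20941417,  0.03432898]), [np.float64(0.0012310997502408016), np.float64(0.0012310997502407372)])
und (array([ 0.58315085, -0.21317205,  0.05124345]), [np.float64(0.0014470089321131946), np.float64(0.0014470089321130613)])
same-camera offsets at fixed z (underside .0515, rim .035):
[ 0.00133105 -0.00357187  0.0165    ]
[ 0.00046921 -0.00408884  0.0165    ]
side 304 [10, 46, 71, 68, 67, 67, 64, 32, 102, 0, 9, 10, 10, 11, 11, 11, 11, 10, 8, 11, 8, 13, 11, 11, 8, 8, 9, 9, 10, 5, 3, 6, 5, 7, 7, 5, 7, 5, 7, 5]
side 306 [68, 67, 64, 65, 66, 66, 60, 8, 13, 8, 8, 11, 11, 13, 13, 11, 8, 10, 11, 8, 11, 11, 11, 8, 11, 11, 9, 9, 16, 30, 60, 40, 1, 4, 5, 5, 8, 5, 5, 8]
side 308 [65, 65, 65, 66, 67, 68, 47, 16, 14, 11, 8, 11, 11, 11, 11, 11, 13, 8, 11, 11, 11, 11, 11, 8, 8, 11, 9, 13, 13, 26, 61, 68, 64, 40, 3, 4, 5, 5, 7, 7]
scene 219 [2, 0, 4, 0, 2, 4, 0, 4, 34, 85, 77, 232, 105, 6, 14, 8, 13, 15, 12, 17, 12, 10, 13, 2, 2, 2, 2, 0, 2, 0]
scene 221 [5, 0, 2, 2, 0, 4, 2, 5, 10, 11, 4, 7, 27, 17, 21, 18, 15, 15, 19, 15, 15, 12, 10, 9, 4, 2, 2, 2, 2, 0]
scene 223 [0, 3, 2, 3, 2, 2, 2, 2, 10, 15, 19, 9, 12, 16, 16, 15, 19, 17, 14, 10, 19, 10, 13, 22, 19, 9, 4, 2, 0, 2]
```

Emit:
drive_tool(
  moves=[
    {"x": 3.8,"y": 0,"z": 0,"rx": 0,"ry": 0,"rz": 0,"fingers": 1},
    {"x": 3.8,"y": 0,"z": 0,"rx": 0,"ry": 0,"rz": 0,"fingers": 1},
    {"x": 3.8,"y": 0,"z": 8,"rx": 0,"ry": 0,"rz": 0,"fingers": 1},
    {"x": 3.8,"y": 0,"z": 14,"rx": 0,"ry": 0,"rz": 0,"fingers": 1},
    {"x": 3.8,"y": 0,"z": 18,"rx": 0,"ry": 0,"rz": 0,"fingers": 1},
    {"x": 3.8,"y": 0,"z": 20,"rx": 0,"ry": 0,"rz": 0,"fingers": 1},
    {"x": 3.8,"y": 0,"z": 20,"rx": 0,"ry": 0,"rz": 0,"fingers": 1},
  ],
)

```text
time_s: 7.12
tool_pos: [0.5801, -0.2061, 0.0663]
tool_rot: [-180.0, -0.0, 102.0]
force: [-0.6, -0.1, -4.0]
grip_width: 0.0375
grasp_force: 30.0
```

Emit:
drive_tool(
  moves=[
    {"x": 0,"y": 0,"z": 6,"rx": 0,"ry": 0,"rz": 0,"fingers": 1},
    {"x": 0,"y": 0,"z": 11,"rx": 0,"ry": 0,"rz": 0,"fingers": 1},
    {"x": 0,"y": 0,"z": 15,"rx": 0,"ry": 0,"rz": 0,"fingers": 1},
    {"x": 0,"y": 0,"z": 17,"rx": 0,"ry": 0,"rz": 0,"fingers": 1},
    {"x": 0,"y": 0,"z": 17,"rx": 0,"ry": 0,"rz": 0,"fingers": 1},
  ],
)

```text
time_s: 7.75
tool_pos: [0.5802, -0.2061, 0.0494]
tool_rot: [-180.0, -0.0, 102.0]
force: [0.1, -0.2, -3.5]
grip_width: 0.0368
grasp_force: 30.0
```

Emit:
drive_tool(
  moves=[
    {"x": 0,"y": 0,"z": 1,"rx": 0,"ry": 0,"rz": 0,"fingers": 1},
    {"x": 0,"y": 0,"z": 2,"rx": 0,"ry": 0,"rz": 0,"fingers": 1},
    {"x": 0,"y": 0,"z": 2.5,"rx": 0,"ry": 0,"rz": 0,"fingers": 1},
    {"x": 0,"y": 0,"z": 2.5,"rx": 0,"ry": 0,"rz": 0,"fingers": 1},
  ],
)

```text
time_s: 8.25
tool_pos: [0.5804, -0.2062, 0.0475]
tool_rot: [180.0, 0.0, 102.0]
force: [-0.9, -0.5, -0.1]
grip_width: 0.0375
grasp_force: 30.0
```

Emit:
drive_tool(
  moves=[
    {"x": 0,"y": 0,"z": 0.5,"rx": 0,"ry": 0,"rz": 0,"fingers": 1},
    {"x": 0,"y": 0,"z": 0.5,"rx": 0,"ry": 0,"rz": 0,"fingers": 0.1},
    {"x": 0,"y": 0,"z": 0.5,"rx": 0,"ry": 0,"rz": 0,"fingers": 0.0},
    {"x": 0,"y": 0,"z": 0.5,"rx": 0,"ry": 0,"rz": 0,"fingers": -0.15},
    {"x": 0,"y": 0,"z": 0.5,"rx": 0,"ry": 0,"rz": 0,"fingers": -0.2},
    {"x": 0,"y": 0,"z": 0.5,"rx": 0,"ry": 0,"rz": 0,"fingers": -0.2},
    {"x": 0,"y": 0,"z": -10,"rx": 0,"ry": 0,"rz": 0,"fingers": -0.2},
    {"x": 0,"y": 0,"z": -35,"rx": 0,"ry": 0,"rz": 0,"fingers": -0.2},
    {"x": 0,"y": 0,"z": -75,"rx": 0,"ry": 0,"rz": 0,"fingers": -0.2},
    {"x": 0,"y": 0,"z": -125,"rx": 0,"ry": 0,"rz": 0,"fingers": -0.2},
    {"x": 0,"y": 0,"z": -165,"rx": 0,"ry": 0,"rz": 0,"fingers": -0.2},
    {"x": 0,"y": 0,"z": -180,"rx": 0,"ry": 0,"rz": 0,"fingers": -0.2},
    {"x": 0,"y": 0,"z": -180,"rx": 0,"ry": 0,"rz": 0,"fingers": -0.2},
  ],
)

```text
time_s: 9.88
tool_pos: [0.5807, -0.2063, 0.228]
tool_rot: [179.9, 0.1, 102.0]
force: [-0.3, 0.0, -0.4]
grip_width: 0.0521
grasp_force: 0.0
```

Run:
```python
from h import *; import pickle
o=sensors.get_obs();print(o['tool_pos'],o['tool_rot'],o['grip_width'],o['time_s'],o['force'])
C={n:cam(n) for n in('scene','side')};pickle.dump(C,open('c4.pkl','wb'))
f=lambda c,x,y,w=100,h=75:cv2.resize(c['bgr'][y:y+h,x:x+w],(400,300),interpolation=cv2.INTER_CUBIC)
cv2.imwrite('pics/c4.png',np.vstack([np.hstack([f(C['side'],316,265),f(C['scene'],240,185)]),np.hstack([f(C['side'],222,115,133,100),f(C['scene'],350,230,133,100)])]))
```

```text
[ 0.58066828 -0.2062629   0.22799402] [1.79900169e+02 5.61341843e-02 1.02031009e+02] 0.05213490074008158 9.875 [-0.30732989  0.04688057 -0.42622788]
```

View pics/c4.png

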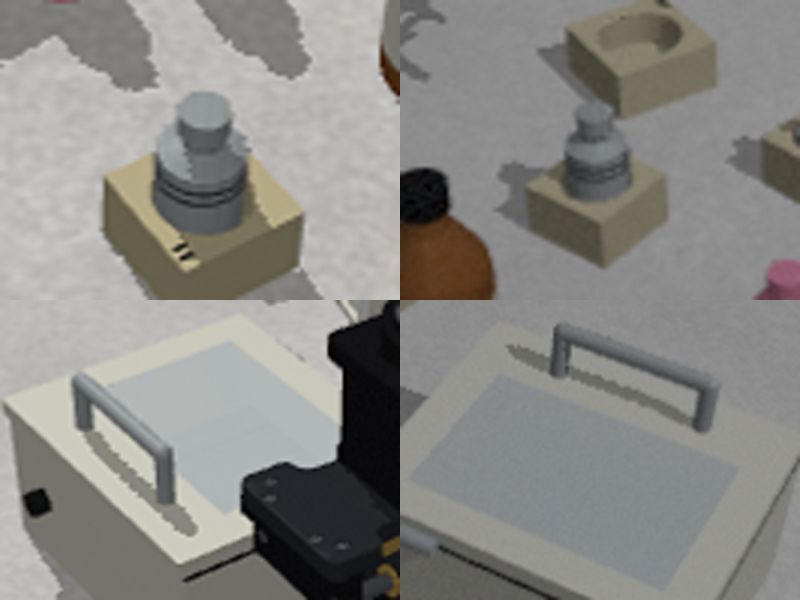

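The weight stands upright in the two-mark cup, axis near side (367,308), and the small weight is untouched. The lid is clear and the handle free. Now I go above the handle.

Emit:
drive_tool(
  moves=[
    {"x": 30,"y": 1,"z": 0,"rx": 0,"ry": 0,"rz": 0,"fingers": -0.2},
    {"x": 75,"y": 3,"z": 0,"rx": 0,"ry": 0,"rz": 0,"fingers": -0.2},
    {"x": 125,"y": 5,"z": 0,"rx": 0,"ry": 0,"rz": 0,"fingers": -0.2},
    {"x": 175,"y": 7,"z": 0,"rx": 0,"ry": 0,"rz": -0.01,"fingers": -0.2},
    {"x": 225,"y": 9,"z": 0,"rx": 0,"ry": 0,"rz": -0.02,"fingers": -0.2},
    {"x": 275,"y": 11,"z": 0,"rx": 0,"ry": 0,"rz": -0.02,"fingers": -0.2},
    {"x": 315,"y": 13,"z": 0,"rx": 0,"ry": 0,"rz": -0.02,"fingers": -0.2},
    {"x": 340,"y": 14,"z": 0,"rx": 0,"ry": 0,"rz": -0.02,"fingers": -0.2},
    {"x": 352,"y": 14.5,"z": 0,"rx": 0,"ry": 0,"rz": -0.02,"fingers": -0.2},
    {"x": 352,"y": 14.5,"z": 15,"rx": 0,"ry": 0,"rz": -0.02,"fingers": -0.2},
    {"x": 352,"y": 14.5,"z": 30,"rx": 0,"ry": 0,"rz": -0.02,"fingers": -0.2},
    {"x": 352,"y": 14.5,"z": 40,"rx": 0,"ry": 0,"rz": -0.02,"fingers": -0.2},
    {"x": 352,"y": 14.5,"z": 40,"rx": 0,"ry": 0,"rz": -0.02,"fingers": -0.2},
    {"x": 352,"y": 14.5,"z": 40,"rx": 0,"ry": 0,"rz": -0.02,"fingers": -0.2},
  ],
)

```text
time_s: 11.72
tool_pos: [0.5214, 0.1409, 0.1874]
tool_rot: [180.0, 0.0, 103.1]
force: [-0.5, -1.0, 0.4]
grip_width: 0.0522
grasp_force: 0.0
```

Run:
```python
from h import *; import pickle
o=sensors.get_obs();print(o['tool_pos'],o['tool_rot'],o['grip_width'],o['time_s'],o['force'])
d=np.array([.5220,.1405,.137])-o['tool_pos'];from scipy.spatial.transform import Rotation as R
print(R.from_euler('xyz',o['tool_rot'],degrees=True).inv().apply(d)*1000)
```

```text
[0.52140571 0.14092594 0.18736787] [1.79964483e+02 3.56985664e-03 1.03147818e+02] 0.05222957083948009 11.725 [-0.54933444 -0.96603963  0.43092932]
[-0.546815    0.45060628 50.36818965]
```

Aligned within 1 mm. I descend 50 mm and close on the bar firmly.

Emit:
drive_tool(
  moves=[
    {"x": 0,"y": 0,"z": 20,"rx": 0,"ry": 0,"rz": 0,"fingers": -0.2},
    {"x": 0,"y": 0,"z": 38,"rx": 0,"ry": 0,"rz": 0,"fingers": -0.2},
    {"x": 0,"y": 0,"z": 48,"rx": 0,"ry": 0,"rz": 0,"fingers": -0.2},
    {"x": 0,"y": 0,"z": 51,"rx": 0,"ry": 0,"rz": 0,"fingers": -0.2},
    {"x": 0,"y": 0,"z": 51,"rx": 0,"ry": 0,"rz": 0,"fingers": -0.2},
    {"x": 0,"y": 0,"z": 51,"rx": 0,"ry": 0,"rz": 0,"fingers": 0.2},
    {"x": 0,"y": 0,"z": 51,"rx": 0,"ry": 0,"rz": 0,"fingers": 0.5},
    {"x": 0,"y": 0,"z": 51,"rx": 0,"ry": 0,"rz": 0,"fingers": 0.65},
    {"x": 0,"y": 0,"z": 51,"rx": 0,"ry": 0,"rz": 0,"fingers": 1},
    {"x": 0,"y": 0,"z": 51,"rx": 0,"ry": 0,"rz": 0,"fingers": 1},
    {"x": 0,"y": 0,"z": 51,"rx": 0,"ry": 0,"rz": 0,"fingers": 1},
    {"x": 0,"y": 0,"z": 51,"rx": 0,"ry": 0,"rz": 0,"fingers": 1},
  ],
  force=60,
)

```text
time_s: 13.22
tool_pos: [0.5222, 0.1415, 0.1362]
tool_rot: [179.8, -0.0, 103.2]
force: [5.3, 0.8, -4.4]
grip_width: 0.0105
grasp_force: 59.9
```

Emit:
drive_tool(
  moves=[
    {"x": 0,"y": 0.4,"z": -1.7,"rx": 0.01,"ry": 0,"rz": 0,"fingers": 1},
    {"x": 0,"y": 0.7,"z": -3.3,"rx": 0.02,"ry": 0,"rz": 0,"fingers": 1},
    {"x": 0,"y": 1.2,"z": -5,"rx": 0.03,"ry": 0,"rz": 0,"fingers": 1},
    {"x": 0,"y": 1.5,"z": -6.5,"rx": 0.04,"ry": 0,"rz": 0,"fingers": 1},
    {"x": 0,"y": 2,"z": -8,"rx": 0.05,"ry": 0,"rz": 0,"fingers": 1},
    {"x": 0,"y": 2,"z": -8,"rx": 0.05,"ry": 0,"rz": 0,"fingers": 1},
  ],
)

```text
time_s: 13.98
tool_pos: [0.5225, 0.1416, 0.1397]
tool_rot: [-177.0, -0.0, 103.2]
force: [9.9, 2.8, -21.3]
grip_width: 0.0103
grasp_force: 60.0
```

Emit:
drive_tool(
  moves=[
    {"x": 0,"y": 0.3,"z": -1.5,"rx": 0.01,"ry": 0,"rz": 0,"fingers": 1},
    {"x": 0,"y": 0.6,"z": -3,"rx": 0.02,"ry": 0,"rz": 0,"fingers": 1},
    {"x": 0,"y": 0.6,"z": -3,"rx": 0.02,"ry": 0,"rz": 0,"fingers": 1},
  ],
)

```text
time_s: 14.35
tool_pos: [0.5224, 0.1416, 0.1402]
tool_rot: [-175.7, -0.0, 103.2]
force: [11.0, 3.9, -32.9]
grip_width: 0.0103
grasp_force: 60.0
```

```bash
cat > lid.py <<'E'
from h import *; import pickle
C4=pickle.load(open('c0.pkl','rb'))
yaw=np.radians(13.2);bx=np.array([np.cos(yaw),np.sin(yaw),0]);by=np.array([-np.sin(yaw),np.cos(yaw),0]);H=np.array([.522,.1405,.1])+.165*bx
def P(x,y,z,a): # x ahead of hinge (box x), z above axis, rotated by a
    return H+bx*(x*np.cos(a)+z*np.sin(a))+by*y+np.array([0,0,1])*(-x*np.sin(a)+z*np.cos(a))
o=sensors.get_obs();print(o['tool_pos'],o['tool_rot'],o['grip_width'],o['time_s'],o['force'])
C={n:cam(n) for n in('scene','side')};pickle.dump(C,open('now.pkl','wb'))
pts={'front+y':(-.192,.108,.012),'front-y':(-.192,-.108,.012),'frontmid+':(-.192,.07,.012),'post+':(-.165,.05,.05),'post-':(-.165,-.05,.05),'mid-':(-.1,-.108,.012)}
for n in C:
    g0,g1=[cv2.cvtColor(c[n]['bgr'],cv2.COLOR_BGR2GRAY) for c in(C4,C)]
    for k,p in pts.items():
        q0=proj(C[n],P(*p,0));exp=proj(C[n],P(*p,.1))-q0
        q1,st,er=cv2.calcOpticalFlowPyrLK(g0,g1,np.float32(q0).reshape(1,1,2),None,winSize=(15,15),maxLevel=1)
        d=q1[0,0]-q0;print(n,k,np.round(q0),'flow',np.round(d,2),'exp@0.1',np.round(exp,2),'a~',round(0.1*float(d@exp/(exp@exp)),3),st[0,0],round(float(er[0,0]),1))
E
python3 lid.py
```

```text
[0.52243511 0.14159271 0.14016984] [-1.75720674e+02 -4.58931329e-02  1.03194749e+02] 0.010260175807401349 14.35 [ 11.04306909   3.88709167 -32.90990592]
scene front+y [484. 275.] flow [ 0.35 -1.12] exp@0.1 [ 1.54 -6.94] a~ 0.016 1 1.7
scene front-y [383. 237.] flow [-3.22 -9.32] exp@0.1 [ 0.01 -6.83] a~ 0.136 1 4.3
scene frontmid+ [465. 268.] flow [-16.39   8.51] exp@0.1 [ 1.23 -6.93] a~ -0.16 1 11.6
scene post+ [453. 257.] flow [ 0.12 -1.23] exp@0.1 [ 0.1  -5.06] a~ 0.024 1 1.8
scene post- [404. 239.] flow [  16.69 -106.86] exp@0.1 [-0.66 -5.11] a~ 2.015 1 61.5
scene mid- [360. 262.] flow [ 6.04 -5.54] exp@0.1 [-0.31 -3.41] a~ 0.145 1 18.5
side front+y [223. 147.] flow [2.51 1.62] exp@0.1 [-0.06 -8.41] a~ -0.019 1 37.5
side front-y [281. 202.] flow [18.02 -9.13] exp@0.1 [ 0.58 -8.79] a~ 0.117 1 31.1
side frontmid+ [232. 156.] flow [-0.21 -1.83] exp@0.1 [ 0.04 -8.48] a~ 0.022 1 7.3
side post+ [248. 140.] flow [ -24.42 -146.  ] exp@0.1 [ 1.96 -8.12] a~ 1.631 1 69.4
side post- [275. 165.] flow [ 0.23 -2.43] exp@0.1 [ 2.27 -8.36] a~ 0.028 1 10.8
side mid- [322. 184.] flow [-0.11 -0.83] exp@0.1 [ 0.76 -4.58] a~ 0.017 1 18.3
```

Flow at the clean points says the lid is about 0.02 rad open, roughly 3.5 mm at the handle. The grip holds and the seal is still resisting, so I pull further without adding tilt.

Emit:
drive_tool(
  moves=[
    {"x": 0,"y": 0.3,"z": -1.5,"rx": 0,"ry": 0,"rz": 0,"fingers": 1},
    {"x": 0,"y": 0.5,"z": -3,"rx": 0,"ry": 0,"rz": 0,"fingers": 1},
    {"x": 0,"y": 0.5,"z": -3,"rx": 0,"ry": 0,"rz": 0,"fingers": 1},
  ],
)

```text
time_s: 14.82
tool_pos: [0.5254, 0.1423, 0.1488]
tool_rot: [-176.1, -0.0, 103.2]
force: [6.2, 1.6, -4.1]
grip_width: 0.0109
grasp_force: 60.1
```

```bash
python3 lid.py | grep -E "^\[|scene front\+y|scene post\+|side frontmid|side post-|side mid-"
```

```text
[0.52543493 0.14228161 0.14879201] [-1.76068659e+02 -1.87854933e-02  1.03182946e+02] 0.010883193356153804 14.825 [ 6.18247744  1.60582131 -4.14611783]
scene front+y [484. 275.] flow [ 0.06 -2.53] exp@0.1 [ 1.54 -6.94] a~ 0.035 1 3.2
scene post+ [453. 257.] flow [ 0.36 -3.96] exp@0.1 [ 0.1  -5.06] a~ 0.078 1 2.5
side frontmid+ [232. 156.] flow [-0.76 -7.39] exp@0.1 [ 0.04 -8.48] a~ 0.087 1 16.2
side post- [275. 165.] flow [ 1.26 -7.3 ] exp@0.1 [ 2.27 -8.36] a~ 0.085 1 9.9
side mid- [322. 184.] flow [ 0.39 -3.18] exp@0.1 [ 0.76 -4.58] a~ 0.069 1 22.3
```

Emit:
drive_tool(
  moves=[
    {"x": 0,"y": 0.4,"z": -2,"rx": 0.015,"ry": 0,"rz": 0,"fingers": 1},
    {"x": 0,"y": 0.8,"z": -4,"rx": 0.03,"ry": 0,"rz": 0,"fingers": 1},
    {"x": 0,"y": 0.8,"z": -4,"rx": 0.03,"ry": 0,"rz": 0,"fingers": 1},
    {"x": 0,"y": 0.8,"z": -4,"rx": 0.03,"ry": 0,"rz": 0,"fingers": 1},
    {"x": 0,"y": 0.8,"z": -4,"rx": 0.03,"ry": 0,"rz": 0,"fingers": 1},
  ],
)

```text
time_s: 15.55
tool_pos: [0.5265, 0.1425, 0.1525]
tool_rot: [-174.4, -0.0, 103.2]
force: [7.0, 1.9, -10.2]
grip_width: 0.0103
grasp_force: 60.0
```

```bash
python3 lid.py | grep -E "^\[|scene front\+y|scene post\+|side frontmid|side post-|side mid-"
python3 - <<'E'
from h import *; import pickle
C=pickle.load(open('now.pkl','rb'))
f=lambda n,x,y,w,h:cv2.resize(C[n]['bgr'][y:y+h,x:x+w],(400,600),interpolation=cv2.INTER_CUBIC)
cv2.imwrite('pics/end.png',np.hstack([f('side',210,100,200,300),f('scene',270,160,220,330)]))
E
```

```text
[0.52645355 0.14253874 0.15246144] [-1.74377114e+02 -2.26870049e-02  1.03180933e+02] 0.01025337409529089 15.55 [  6.99660566   1.91909301 -10.17109993]
scene front+y [484. 275.] flow [ 0.38 -3.74] exp@0.1 [ 1.54 -6.94] a~ 0.053 1 3.8
scene post+ [453. 257.] flow [ 0.38 -5.1 ] exp@0.1 [ 0.1  -5.06] a~ 0.101 1 2.8
side frontmid+ [232. 156.] flow [-0.64 -8.98] exp@0.1 [ 0.04 -8.48] a~ 0.106 1 12.6
side post- [275. 165.] flow [ 1.65 -8.85] exp@0.1 [ 2.27 -8.36] a~ 0.104 1 10.9
side mid- [322. 184.] flow [ 2.74 -4.48] exp@0.1 [ 0.76 -4.58] a~ 0.105 1 23.2
```

View pics/end.png

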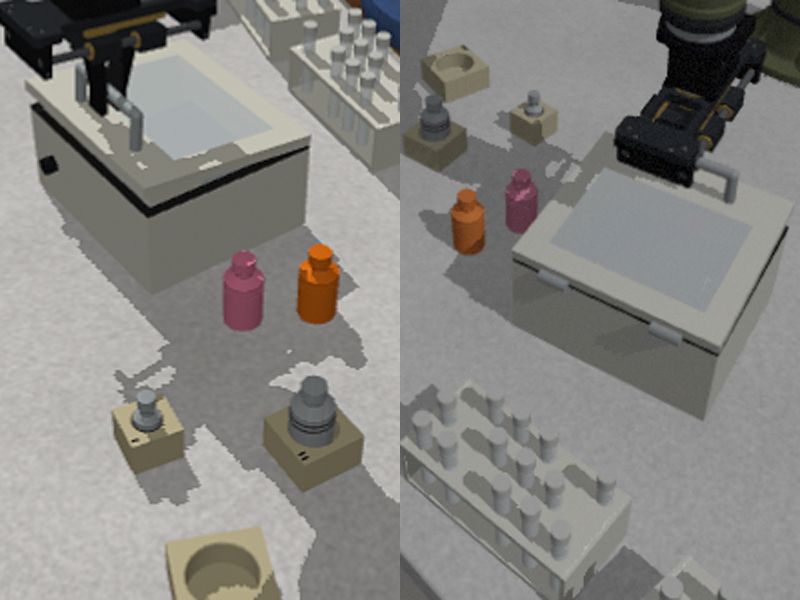

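The lid's front edge is open about 2 cm (lid angle about 0.10 rad), with the dark gap visible at the left of the picture near (150,210). The handle is held, the weight stands in its cup at (313,410) and the small weight is in place. Signing off.

```bash
python3 -c "
from h import *
print(workorder.sign_off())"
```

```text
the job is handed in; nothing more can be done
None
```

The job is handed in: the weight stands released in its own two-mark cup, and the lid is pulled free of its seal and held by its handle about 2 cm open at the front edge, finished at about 15.6 s.

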